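# Index the brazing turntable to the next notch

### The arm

A 7-joint arm with a two-finger parallel gripper is mounted at the origin on a cart in front of the work surface, level with it; the furniture and walls round the work are solid. World frame = base frame: x ahead of the robot, y to its left, z up, the work surface at z = 0. Lengths are in mm, angles in rad, forces in N, time in s.
With the tool pointing down it reaches from about 400 to 875 mm from the base axis. Payload 19.3 kg.
Tool frame: the origin (TCP) lies at the very end of the fingers, on their centre line; the grasp point (between the pads) lies 19 mm behind it (grip_point_offset is the z of the grasp point in the tool frame, in mm); z points along the fingers, y is the line along which they close (so a half turn about z gives the same grasp; the last joint's range is limited). The gripper opens to 85 mm and grips with 20 to 120 N. Pads are 22 mm wide; open, the fingers measure 114 mm over their backs; the gripper's body (76 mm by 85 mm) begins 54 mm behind the grasp point. The pads swing forward as they close: fully open they stand 13 mm farther back than shut.
Start: joints at [1.27, 0.521, -0.036, 1.599, 0.021, 1.021, -0.113], TCP at [142.945, -608.425, 231.291] pointing down, gripper open.
Joint ranges: [-2.91, 2.91], [-0.3, 2.13], [-1.5, 1.42], [0.17, 2.43], [-1.26, 4.41], [0.16, 1.93], [-2.52, 2.52]. Speed limits (rad/s): [1.89, 1.89, 2.39, 2.39, 3.01, 3.01, 3.01].

### API

Orientations are given as a 3x3 rotation matrix whose columns are the frame's x, y, z axes.
In Python, from workcell import movep, movel, goto_joints, open_gripper, clamp, wait, inverse_kinematics, read_state, camera, PlanningError, finish_job, grip_point_offset gives the robot as it stands. Calls block until the motion is done:
- movep(position, orientation): joint-space move of the TCP to a pose.
- movel(position, frame=None, max_speed=150, guard=None): straight line of the TCP; frame=None keeps the orientation; max_speed is the mean speed in mm/s. With guard (N) it stops when the force on the tool has changed by that much, and returns True; else False.
- goto_joints(angles): joint-space move.
- open_gripper() and clamp(): open the fingers fully, or close them until they stop; the grip force is fixed at half the most.
- wait(seconds).
- inverse_kinematics(position, orientation): joint angles nearest the present ones, or None.
- read_state(): the state.
- camera(name): name is "side" or "top" or "wrist"; returns a dict with "image" (420x560x3 uint8, blue, green, red), "range_z" (420x560 float32, mm along the optical axis (not along the pixel's ray), 0 where there is no reading), "fx", "fy", "cx", "cy" (pixels), "cam_to_world" (4x4, takes a point from camera to world coordinates). Camera axes: x right, y up, looking along -z (the intrinsics and any distortion apply to the point x, -y, -z); pixel columns grow to the right and rows downward; lengths in mm; the calibration is good to about 2 mm. A picture is of the moment at which its call begins.
A pose or a line that the arm cannot do raises PlanningError and nothing moves.
- finish_job(): hands the job in; it is judged then, once.
The state is a dict: "time": time; "qpos": joint angles; "qvel": joint speeds; "joint_efforts": joint torques, N m; "eef_pos": TCP position; "tool_rot": TCP orientation; "ft_force": force on the tool from outside, world axes, zero at the start; "torque": the same for the moment, N m; "finger_gap": finger opening in mm; "gripper_force": force on a finger pad.
Only numpy, scipy, OpenCV 4.12 (cv2) and the standard library are available. Lean on these libraries where they do the work, as an engineer would, in place of code of your own. Each camera call takes 0.05 s, during which the arm holds its last target. There are 200 camera calls.

### The job

With your fingertips, press down the black plunger button on the turntable's red arm and, keeping it pressed until it is out of its notch, push the arm round to the next notch anticlockwise (seen from above), then let the plunger spring fully up so that the table is locked there. The firebrick and the copper tube must stay in the middle of the table; do not lift them, and leave everything else on the hearth where it is.

Things in the scene. Friction and masses are not known exactly. Their poses are not given: they have to be found in the camera images.
- turntable: the fixed stand of a small brazing turntable: green round foot 220 mm across and, 30 to 38 mm above the hearth, a dark steel index plate 270 mm across with eight open notches (13 mm wide, 20 mm deep from the rim) 45 degrees apart, a yellow dot at each. It does not move. Origin: on the axis of revolution, at hearth height; z up. From the origin, its own -x axis points to the notch in which the plunger is locked at the start.
- index_table (a joint): angle of the revolving table and its red index arm on the stand, rad, positive anticlockwise seen from above. About 0 at the start (locked in the first notch, with 0.012 rad of play); the next notch anticlockwise is at 0.785. Turns with slight friction and stays where it is left; stops at -1.0 and 1.8.
- table_top (a point): point on the axis of revolution at the level of the aluminium table top (190 mm across, 62 mm above the hearth); turns with the table. From here its own -x axis points along the red index arm, which reaches 172 mm from the axis under the table top and above the index plate, its top face 51 mm above the hearth. A fume hood hangs over the back of the hearth, behind about x = 0.65
- plunger (a joint): how far the spring plunger is pressed down, m: 0 up, 0.013 fully down. At 0 its dog (10 mm wide, below the index plate's rim, top tapered to 4 mm) stands in a notch and locks the table; pressed 9 mm or more the dog is below the plate and the table is free. Let go between notches, the dog bears on the underside of the plate (reading about 0.008) and springs up by itself at the next notch. Pressing takes about 3 N at first and 6.5 N fully down.
- plunger_head (a point): centre of the top face of the plunger's black push button, 36 mm across, on the index arm 150 mm from the axis of revolution; the face is 90 mm above the hearth when the plunger is up. Moves down as the plunger is pressed, round as the table turns
- fin_centre (a point): upright red fin fixed on the index arm beside the button, on its anticlockwise side, for the finger that presses the button to push against while turning. 6 mm thick, 36 mm wide (radially), its near face 28 mm from the button's centre, its top 115 mm above the hearth (25 mm above the button); this point is at the middle of its free part, 100 mm above the hearth, 150 mm from the axis
- brick_centre (a point): centre of a loose pale firebrick, 50 x 75 x 62 mm high, that stands on the middle of the table top; its axes run along those sizes
- tube_centre (a point): centre of a loose copper tube, 32 mm across and 90 mm long (along its y axis), that lies on the firebrick; it does not roll
- nut_0: loose steel nut 35 x 30 x 16 mm, bystander; origin: centre of its underside
- nut_2: loose large steel nut 42 x 36 x 20 mm, bystander; origin: centre of its underside
- hex_bolt: loose bolt standing on its head, 28 x 24 x 70 mm high, bystander; origin: centre of its underside
- steel_block: loose steel block 32 x 50 x 25 mm, bystander; origin: centre of its underside
- flux_pot: loose pale pot 63 mm across, 58 mm high, bystander; origin: centre of its underside
Things that resemble listed ones, but are neither listed nor needed, are in the scene too. What is shaped like the part that bears brick_centre but purple is not meant.

How it is judged:
By the outcome, as a careful person would: the job done as asked, in the order asked, and still so for the second after the job is handed in, with the robot touching nothing.
It also fails if it takes over 48 s, if anything falls off the work surface, if the arm or the gripper's body presses on something with over 40 N, if the wrist force passes 120 N, or if a joint passes its speed limit or range.

## Working session

There is one attempt and no reset: what is moved stays moved. The work goes in short steps, each a Python script; the robot and the scene stay as the last script left them, time stands still between calls to the robot, and variables do not carry over. Pictures are saved under pics/ and viewed, at most 10 in all, crops included, and the job is handed in when it is done.

```bash
mkdir -p pics; cat > h.py <<'E'
import numpy as np, cv2
from workcell import *
def cloud(c):
    d=c["range_z"].astype(float);v,u=np.indices(d.shape)
    P=np.stack([(u-c["cx"])/c["fx"]*d,-(v-c["cy"])/c["fy"]*d,-d],-1)
    M=np.array(c["cam_to_world"]);W=P@M[:3,:3].T+M[:3,3];W[d==0]=np.nan
    return W
E
python3 - <<'E'
from h import *
for n in("top","side"):
    c=camera(n);cv2.imwrite(f"pics/{n}0.png",c["image"]);print(n,c["fx"],np.round(c["cam_to_world"],2).tolist(),[k for k in c])
    np.savez(f"{n}0.npz",W=cloud(c),im=c["image"])
s=read_state();print(s["time"],s["ft_force"],s["finger_gap"],grip_point_offset);print(np.round(s["tool_rot"],3))
E
```

```text
top 511.63756861430244 [[0.02, 0.98, -0.17, 313.4], [-1.0, 0.03, 0.01, -82.34], [0.02, 0.17, 0.98, 1221.36], [0.0, 0.0, 0.0, 1.0]] ['image', 'range_z', 'fx', 'fy', 'cx', 'cy', 'cam_to_world']
side 437.6927647388274 [[0.96, 0.16, -0.24, 264.81], [-0.29, 0.57, -0.77, -868.73], [0.01, 0.81, 0.59, 685.01], [0.0, 0.0, 0.0, 1.0]] ['image', 'range_z', 'fx', 'fy', 'cx', 'cy', 'cam_to_world']
0.1 [ 0.10944712  0.26221632 -0.19938055] 85.2016250127743 -18.700000000000003
[[ 0.974  0.229 -0.   ]
 [ 0.229 -0.974  0.001]
 [-0.    -0.001 -1.   ]]
```

View pics/top0.png

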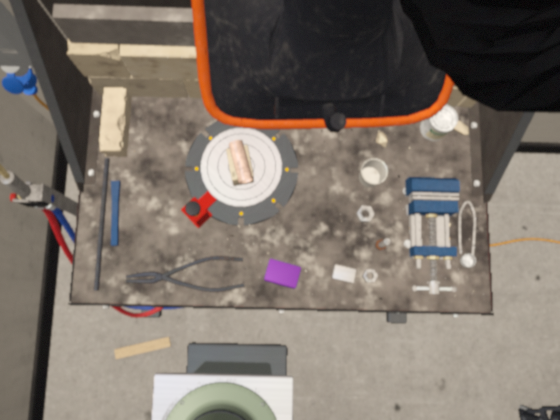

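View pics/side0.png

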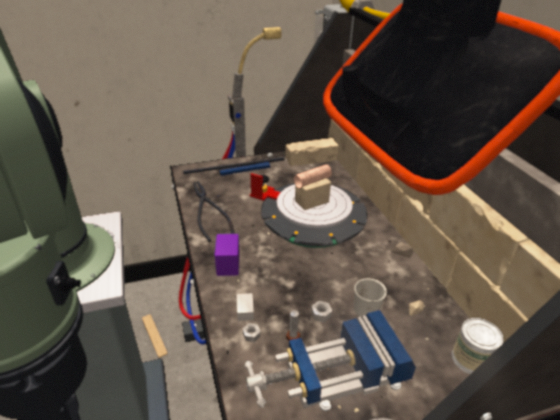

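The top view shows the turntable at about (241,167). Its red arm points lower-left, with the black button at about (192,210) and the red fin on the lower-right side of it at about (204,212). The pale brick and tube are at (240,162). The purple block at (283,273) and the pale brick at (113,118) are the lookalikes.

```bash
cat > meas.py <<'E'
from h import *
def circ(P):
    A=np.c_[2*P,np.ones(len(P))];s=np.linalg.lstsq(A,(P**2).sum(1),rcond=None)[0]
    return s[:2],np.sqrt(s[2]+s[:2]@s[:2])
def meas(W,im,verbose=True):
    h=cv2.cvtColor(im,cv2.COLOR_BGR2HSV)
    near=(W[...,0]>350)&(W[...,0]<800)&(W[...,1]>-100)&(W[...,1]<300)
    red=((h[...,0]<6)|(h[...,0]>174))&(h[...,1]>170)&(h[...,2]>80)&near&(W[...,2]<140)&(W[...,2]>30)
    R=W[red]
    return near,red,R,h
if __name__=="__main__":
    for n in("top","side"):
        z=np.load(n+"0.npz");W,im=z["W"],z["im"];near,red,R,h=meas(W,im)
        print(n,"red",red.sum(),np.nanpercentile(R[:,2],[1,10,50,90,99]))
        T=R[R[:,2]>104];print("fin top",len(T),T.mean(0) if len(T) else 0)
        # table top rim: fit circle on z 58..66 white
        wt=near&(abs(W[...,2]-62)<4)&(h[...,1]<60)&(h[...,2]>110);wt=cv2.morphologyEx(wt.astype(np.uint8),cv2.MORPH_OPEN,np.ones((3,3)))
        k,l,st,_=cv2.connectedComponentsWithStats(wt);i=1+np.argmax(st[1:,4])
        ct=max(cv2.findContours((l==i).astype(np.uint8),0,1)[0],key=len)[:,0]
        print("table",circ(W[ct[:,1],ct[:,0],:2]),"z",np.nanmedian(W[l==i][:,2]))
        bl=near&(h[...,2]<70)&(W[...,2]>80)&(W[...,2]<98);B=W[bl];
        k,l,st,_=cv2.connectedComponentsWithStats(bl.astype(np.uint8))
        for j in range(1,k):
            if st[j,4]>15: print("black",st[j,4],np.nanmean(W[l==j],0),st[j])
        x=near&(W[...,2]>100)
        k,l,st,_=cv2.connectedComponentsWithStats(x.astype(np.uint8))
        for j in range(1,k):
            if st[j,4]>15: print("tall",st[j,4],np.nanmean(W[l==j],0),np.nanpercentile(W[l==j],[2,98],0).round().tolist())
E
python3 meas.py
python3 - <<'E'
import cv2
im=cv2.imread("pics/top0.png");cv2.imwrite("pics/crop0.png",cv2.resize(im[110:240,160:320],None,fx=4.5,fy=4.5,interpolation=cv2.INTER_CUBIC))
E
```

```text
top red 406 [ 45.5767617   47.68903794  51.23941623 110.73251131 116.76111498]
fin top 55 [498.0524233   55.88109063 112.44444699]
table (array([627.21900476, -15.36783454]), np.float64(73.12193250840201)) z 61.09258100068871
tall 10183 [713.14742571 -32.61507476 416.82798445] [[640.0, -97.0, 314.0], [782.0, 37.0, 498.0]]
tall 898 [615.27040539 -26.40923104 141.70206594] [[575.0, -53.0, 118.0], [659.0, 0.0, 157.0]]
tall 58 [498.1726388   55.59541994 111.88626363] [[486.0, 44.0, 102.0], [510.0, 67.0, 117.0]]
side red 389 [ 44.1131834   47.90556605  60.06424555 104.57351563 112.94833353]
fin top 43 [499.86478303  52.94870103 109.08674094]
table (array([628.31898236, -24.6983958 ]), np.float64(78.45955582668181)) z 61.066188797046834
black 36 [527.04731132  69.73064377  87.57981867] [263 175   6   8  36]
tall 1637 [696.90910465 -25.31581818 388.26948018] [[637.0, -98.0, 306.0], [793.0, 35.0, 483.0]]
tall 871 [616.83224226 -40.74305853 131.59642657] [[576.0, -57.0, 101.0], [661.0, -18.0, 156.0]]
tall 65 [500.29185615  52.82699576 107.82183707] [[488.0, 42.0, 100.0], [512.0, 64.0, 114.0]]
```

View pics/crop0.png

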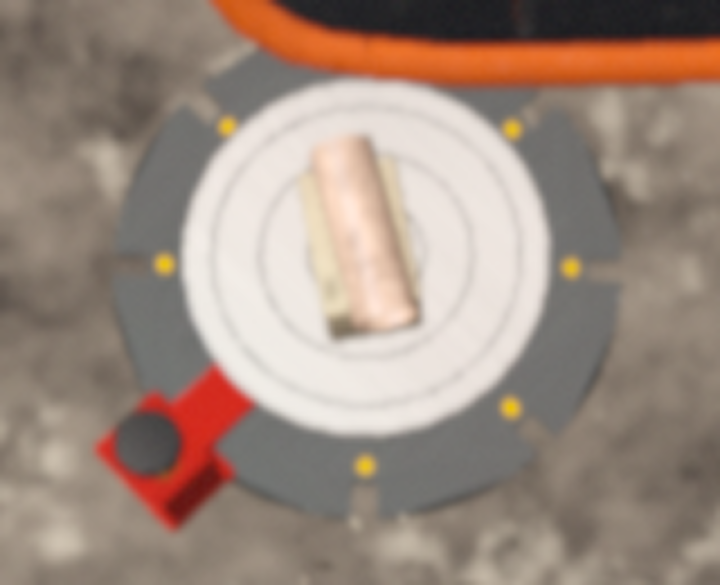

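The crop confirms the target: black button at crop (149,443), red fin on its lower-right side at (175,490), and the pale brick with the tube on the table. The table disc spans columns 183–550 and rows 80–436, and yellow dots mark the notches. The next notch anticlockwise is the bottom one, with its dot at (366,466).

```bash
cat >> h.py <<'E'
def ray(c,u,v,z):
    d=np.array([(u-c["cx"])/c["fx"],-(v-c["cy"])/c["fy"],-1]);M=np.array(c["cam_to_world"])
    d=M[:3,:3]@d;o=M[:3,3];return o+d*(z-o[2])/d[2]
E
python3 - <<'E'
from h import *
c=camera("top")
f=lambda x,y,z:ray(c,160+(x+.5)/4.5-.5,110+(y+.5)/4.5-.5,z)
for p in [(183,258,62),(550,258,62),(366,80,62),(366,436,62)]:print(f(*p).round(1))
t=f(366.5,258,62);b=f(149,443,90)
print("table",t,"button",b,"r",np.linalg.norm((b-t)[:2]),"ang",np.degrees(np.arctan2(*(b-t)[1::-1])))
for p in [(165,264),(571,267),(366,466),(228,126),(512,129),(511,408)]:
    d=f(*p,38)-t;print("dot",np.hypot(*d[:2]).round(1),np.degrees(np.arctan2(d[1],d[0])).round(1))
n=f(366,466,38);print(n)
s=camera("side");W=cloud(s)
# hood lowest points near
for nm in("top","side"):
    W=np.load(nm+"0.npz")["W"];m=(W[...,2]>200)&(W[...,2]<700)&(W[...,1]>-300)&(W[...,1]<300)&(W[...,0]>560);print(nm,np.nanpercentile(W[m],[.5,5],0).round())
R=lambda a:np.array([[np.cos(a),np.sin(a),0],[np.sin(a),-np.cos(a),0],[0,0,-1]])
for a in np.radians([-135,-90,-45,0,45,90]):
    print(np.degrees(a),[inverse_kinematics([x,y,z],R(a)) is not None for x,y,z in[(b[0],b[1],180),(b[0],b[1],77),(t[0]-150,t[1],77)]])
E
```

```text
[623.6  68.3  62. ]
[ 628.8 -122.    62. ]
[722.8 -23.3  62. ]
[532.2 -29.6  62. ]
table [626.19597801 -26.72303893  62.        ] button [520.50508524  77.09388875  90.        ] r 148.1503266479736 ang 135.51247455781913
dot 107.5 89.9
dot 107.4 -87.6
dot 105.4 -178.8
dot 109.4 45.1
dot 109.2 -42.9
dot 105.9 -133.2
[520.80488723 -29.00539824  38.        ]
top [[ 600. -297.  207.]
 [ 649. -276.  226.]]
side [[ 594. -299.  220.]
 [ 639. -293.  314.]]
-135.0 [True, True, True]
-90.0 [True, True, True]
-45.0 [True, True, True]
0.0 [True, True, True]
45.0 [True, True, True]
90.0 [True, True, True]
```

```bash
cat >> h.py <<'E'
C=np.array([627.,-27.])
def pose(deg,e,z,r=150.):
    """button at world bearing deg, offset e mm anticlockwise along tangent"""
    p=np.radians(deg);P=C+r*np.array([np.cos(p),np.sin(p)])+e*np.array([-np.sin(p),np.cos(p)])
    a=p-np.pi;c,s=np.cos(a),np.sin(a)
    return [P[0],P[1],z],np.array([[c,s,0],[s,-c,0],[0,0,-1.]])
def st():
    s=read_state();print("t %.2f"%s["time"],"p",np.round(s["eef_pos"],1),"F",np.round(s["ft_force"],1),"gap",round(s["finger_gap"],1))
E
python3 - <<'E'
from h import *
p,R=pose(136,6,200)
movep([400,-300,260],np.array(R)); clamp(); st()
movep(p,R); st()
c=camera("wrist");cv2.imwrite("pics/w1.png",c["image"]);np.savez("w1.npz",W=cloud(c),im=c["image"])
h=cv2.cvtColor(c["image"],cv2.COLOR_BGR2HSV);W=cloud(c)
red=((h[...,0]<6)|(h[...,0]>174))&(h[...,1]>150)
for lo,hi in((110,120),(46,56)):
    m=red&(W[...,2]>lo)&(W[...,2]<hi)
    if m.sum(): print(lo,m.sum(),np.nanmean(W[m],0),cv2.minAreaRect(W[m][:,:2].astype(np.float32)))
m=(abs(W[...,2]-90)<4)&(h[...,2]<90)&(np.hypot(W[...,0]-520,W[...,1]-77)<40)
if m.sum(): print("button",m.sum(),cv2.minEnclosingCircle(W[m][:,:2].astype(np.float32)),np.nanmedian(W[m],0))
E
```

```text
t 2.52 p [ 400. -300.  260.] F [-0.7 -0.8  0.1] gap 0.2
t 3.98 p [515.1  71.7 200.2] F [-0.4  0.  -0. ] gap -0.1
110 290 [501.49638902  55.93149184 114.59611442] ((500.9289855957031, 56.21002960205078), (5.123180389404297, 35.29779052734375), 45.81742477416992)
46 2551 [535.44141352  62.32276711  51.3573288 ] ((531.24560546875, 64.43415832519531), (60.23635482788086, 75.65931701660156), 45.86000442504883)
button 1214 ((519.99951171875, 69.04367065429688), 26.834688186645508) [521.90886772  76.75640663  89.97596654]
```

View pics/w1.png

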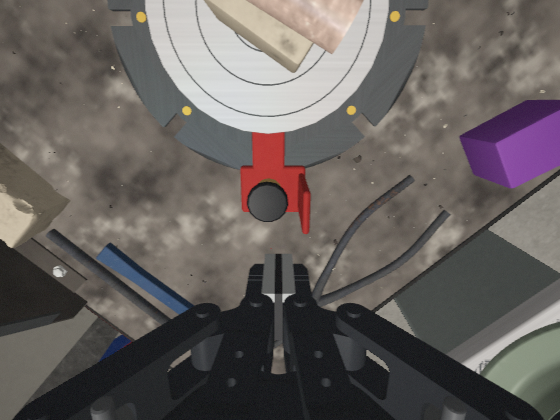

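The wrist view shows the button at (267,202) with the fin to its right at (305,205), the fingertips closed at (278,260), and clear space around them. It refines the arm bearing to 135.8° and the axis to about (629,-27).

```bash
sed -i 's/^C=.*/C=np.array([629.,-27.])/' h.py
python3 - <<'E'
from h import *
B=135.8
def e_now():
    P=np.array(read_state()["eef_pos"])[:2]-C;p=np.radians(B);return P@[-np.sin(p),np.cos(p)],P@[np.cos(p),np.sin(p)]
p,R=pose(B,4,130);movel(p,R)
p,R=pose(B,4,95);print("down",movel(p,R,80,guard=5));st()
p,R=pose(B,24,95);print("fin",movel(p,R,12,guard=3));st();print(e_now())
E
```

```text
down False
t 5.23 p [518.8  74.7  95.2] F [0.1 0.6 0.5] gap 0.1
fin True
t 6.28 p [510.2  65.9  95. ] F [1.8 1.9 1.6] gap 0.3
(np.float64(16.23324695335443), np.float64(149.89758400719006))
```

```bash
python3 - <<'E'
from h import *
B=135.8
p,R=pose(B,14.5,95);movel(p,R,30)
p,R=pose(B,14.5,78.3);print("press",movel(p,R,30,guard=25));st()
for d in range(4,29,4):
    p,R=pose(B+d,16,78.3);g=movel(p,R,40,guard=20)
    if g: print("guard at",d);break
st()
c=camera("top");cv2.imwrite("pics/t2.png",cv2.resize(c["image"][110:240,160:320],None,fx=4,fy=4,interpolation=cv2.INTER_CUBIC))
E
```

```text
press False
t 7.24 p [511.4  67.2  78.1] F [0.1 1.3 5.2] gap 0.0
t 10.19 p [480.9  -0.8  78.3] F [0.9 0.2 6.7] gap -0.0
```

View pics/t2.png

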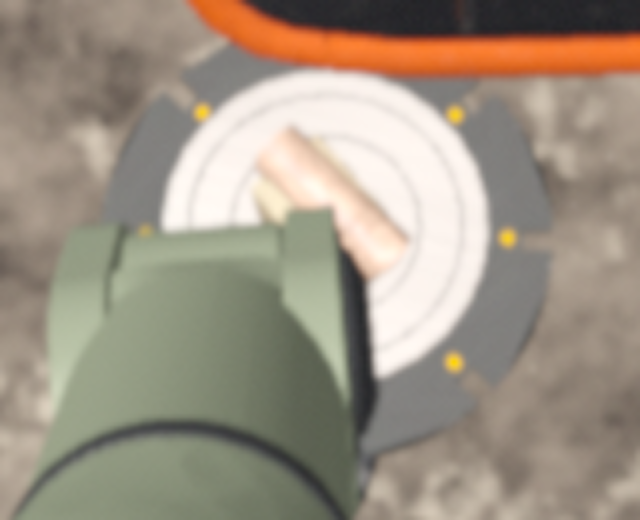

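The table has turned about 28° and carried the brick and tube with it. The tube now runs from (285,140) to (390,260). Next I release the plunger while it is between notches and push on the fin until the dog snaps in.

```bash
python3 - <<'E'
from h import *
B=135.8
p,R=pose(B+28,15.5,93.5);movel(p,R,40);st()
for d in np.arange(30,52,2):
    p,R=pose(B+d,16,93.5);g=movel(p,R,20,guard=5)
    if g: print("guard at",d);break
st()
P=np.array(read_state()["eef_pos"])[:2]-C;print("bearing turned",np.degrees(np.arctan2(P[1],P[0])-np.arctan2(16,150))-B)
E
```

```text
t 10.78 p [480.5   0.   93.5] F [-0.   0.2 -0.3] gap -0.1
guard at 46
t 14.40 p [479.2 -45.2  93.4] F [-0.4  4.4  3.4] gap -0.1
bearing turned -314.953579758836
```

The finger was blocked at 45.05°, which matches the lock. I'll back off, retreat and check.

```bash
python3 - <<'E'
from h import *
B=135.8+45
p,R=pose(B,8,94);movel(p,R,30)
p,R=pose(B,8,200);movel(p,R,150)
p,R=pose(B,0,200,r=165);movep(p,R);st()
c=camera("wrist");W=cloud(c);im=c["image"];cv2.imwrite("pics/w3.png",im)
h=cv2.cvtColor(im,cv2.COLOR_BGR2HSV);red=((h[...,0]<6)|(h[...,0]>174))&(h[...,1]>150)
m=red&(abs(W[...,2]-115)<5);r=cv2.minAreaRect(W[m][:,:2].astype(np.float32));print("fin",r)
q=C+150*np.array([np.cos(np.radians(B)),np.sin(np.radians(B))])
m=(np.hypot(W[...,0]-q[0],W[...,1]-q[1])<14)&(W[...,2]>70);print("button",np.nanmedian(W[m],0),m.sum())
E
```

```text
t 15.94 p [463.2 -29.1 199.2] F [ 0.6 -0.3 -0.2] gap -0.1
fin ((481.3122863769531, -61.14177703857422), (34.254981994628906, 5.174798488616943), 1.9920320510864258)
button [477.07563646 -29.42153614 273.03573554] 14383
```

View pics/w3.png

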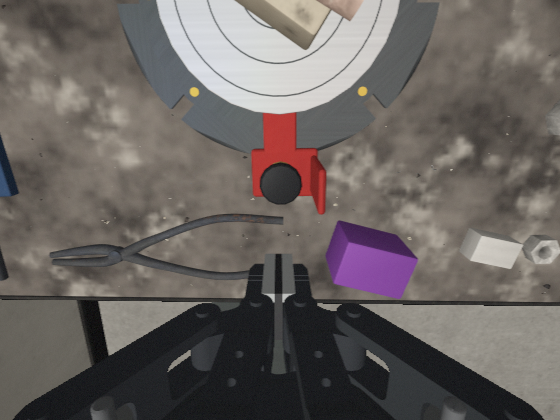

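The arm now sits centred between the two yellow dots at (194,91) and (363,91). The button is at (280,183), and the brick and tube are still on the table. I'll check the button height, then hand in.

```bash
python3 - <<'E'
from h import *
W=cloud(camera("wrist"));z=np.nanmedian(W[175:192,270:290,2]);print("button z",z,np.nanmedian(W[175:192,270:290],(0,1)))
T=cloud(camera("top"));m=(T[...,2]>135)&(T[...,2]<170)&(np.hypot(T[...,0]-C[0],T[...,1]-C[1])<70);print("tube",np.nanmean(T[m],0),m.sum())
if z>87.5:
    print(finish_job())
E
```

```text
button z 90.20936235080106 [481.80783122 -29.64206513  90.20936235]
tube [636.81997341 -12.24787827 152.31662587] 166
the job is handed in; nothing more can be done
None
```

The table is turned one notch anticlockwise and handed in: it stopped dead at 45.05°, the plunger is fully up at 90.2 mm, and the brick and tube are still on the table.

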